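# Pop open the colorimeter's push-push lid

## Task

Open the colorimeter's cell compartment ready for the next vial: with a fingertip press its dark lid down once, on the teal mark by the lid's front edge, until the push-push catch lets go, then draw the hand away so that the lid springs up. Keep the hand clear and watch for a couple of seconds that the lid stays wide open. Only touch the lid: do not shove or pick up the colorimeter, and leave everything else on the bench where it stands.

Things in the scene. Friction and masses are not known exactly. Their poses are not given: they have to be found in the camera images.
- colorimeter: pale grey bench colorimeter, 200 (x) x 130 mm, loose on rubber feet, 0.95 kg. Origin: centre of its underside. Own -x is the front: a sloping console 34 to 62 mm high with display and four keys. Behind it the cell compartment, deck 62 high, side cheeks and rear ledge 73 high, under a charcoal lid 84 x 104 x 9 mm (own x 2 to 86), level when latched, its top 80 above the bench, 9 mm gap under its front edge.
- lid (a joint): lid angle about the hinge at its rear (rad): about 0.01 latched, negative pressed in (stop -0.085, 6.5 mm at the mark), positive opening, front edge rising and swinging to the rear; 1.65 wide open, upright, up to 160 mm above the bench. About 4 to 5 N at the mark presses it in; past -0.07 and let go, its spring lifts it in about a second and holds it open. Pressed back down to the bottom, it latches shut again.
- press_mark (a point): centre of the teal press mark (16 x 36 mm) on the lid's top face, 11 mm from the front edge, 75 mm in front of the hinge; moves with the lid. Axes as the lid: x to the rear, y to the left when facing the rear, z out of the top face. When latched it lies at (13, 0, 80.5) mm in the colorimeter's frame.
- lid_hinge (a point): middle of the lid's hinge axis, fixed on the colorimeter at its own (88, 0, 72) mm; the axis runs along the colorimeter's y.
- catch (a joint): sideways position (m) of the heart-cam slide of the push-push catch, under the lid, not to be touched: -0.001 to 0.0015 while latched, 0.0045 (for a moment up to 0.0085) once the catch has let go; it goes below -0.003 only when the open lid is pushed back down onto the catch.
- balance: bench balance, light grey, 150 x 115 x 30 mm with a round steel pan 94 mm across, 40 mm high over all. Origin: centre of its underside. Bystander.
- vial: capped empty glass sample vial with green cap, 25 mm in diameter, 62 high, standing in front of the colorimeter. Origin: centre of its underside. Bystander.
- plate: round white plastic plate 220 mm across, 18 high. Origin: centre of its underside. Bystander.
- spare_vial: capped empty glass vial with orange cap, 25 mm in diameter, 62 high, standing on the plate. Origin: centre of its underside. Bystander.
- beaker: clear plastic beaker, 64 mm across, 75 high. Origin: centre of its underside. Bystander.
- petri: greenish glass Petri dish, 90 mm across, 16 high. Origin: centre of its underside. Bystander.
- soap: white soap bottle with red cap and yellow band, 72 mm across, 227 high. Origin: centre of its underside. Bystander.
- dropper: small plastic dropper lying flat, 115 long, 12 wide, 10 high. Origin: on the bench, near its middle. Bystander.

How it is judged:
By the outcome, as a careful person would: the job done as asked, in the order asked, and still so for the second after the job is handed in, with the robot touching nothing.
It also fails if it takes over 32 s, if anything falls off the work surface, if the arm or the gripper's body presses on something with over 40 N, if the wrist force passes 120 N, or if a joint passes its speed limit or range.

## Robot

A 6-joint arm with a two-finger parallel gripper is mounted at the origin on the work surface. World frame = base frame: x ahead of the robot, y to its left, z up, the work surface at z = 0. Lengths are in m, angles in degrees, forces in N, time in s.
With the tool pointing down it reaches from about 0.325 to 0.775 m from the base axis. Payload 5.5 kg.
Tool frame: the origin (TCP) lies at the centre of the arm's flange, where the gripper is bolted on; the fingertips stand 182 mm ahead of it and the grasp point (between the pads) lies 163 mm ahead of it; z points along the fingers, y is the direction in which the jaws open and shut (so a half turn about z gives the same grasp; the last joint's range is limited). The gripper opens to 88 mm and grips with 3 to 60 N. Pads are 20 mm wide; open, the fingers measure 115 mm over their backs; the gripper's body (75 mm by 178 mm) begins 61 mm behind the grasp point.
Start: joints at [72.84, 5.22, 70.514, -0, 104.267, -3.249], TCP at [0.144, 0.582, 0.405] pointing down, gripper open.
Joint ranges: [-164.24, 164.24], [-49.07, 125.15], [9.68, 141.18], [-86.29, 266.29], [3.28, 154.24], [-151.56, 151.56]. Speed limits (degrees/s): [147.25, 147.25, 172.46, 180, 180, 180].

## Interface

Orientations are given as [roll, pitch, yaw] about the fixed x, y, z axes, in that order (R = Rz(yaw) Ry(pitch) Rx(roll)).
In Python, from station import r gives the robot as it stands. The module is installed in compiled form; this text tells all that it offers. Calls block until the motion is done:
- r.reach(position, orientation): joint-space move of the TCP to a pose.
- r.servo_line(position, rotation=None, speed=0.15): straight line of the TCP; rotation=None keeps the orientation; speed is the mean speed in m/s.
- r.move_joints(angles): joint-space move.
- r.let_go() and r.grab(squeeze=None): open the fingers fully, or close them until they stop; squeeze is the grip in N (None keeps the last).
- r.wait(seconds).
- r.inverse_kinematics(position, orientation): joint angles nearest the present ones, or None.
- r.sense(): the state.
- r.snapshot(name): name is "side" or "top"; returns a dict with "frame" (480x640x3 uint8, red, green, blue), "fx", "fy", "cx", "cy" (pixels), "R" (3x3) and "t" (3): a world point X has camera coordinates R X + t. Camera axes: x right, y down, z forward; pixel columns grow to the right and rows downward; lengths in m; the calibration is good to about 2 mm. A picture is of the moment at which its call begins. There is no depth.
A pose or a line that the arm cannot do raises r.IKError and nothing moves.
- r.hand_in(): hands the job in, once; it reports no verdict.
The state is a dict: "clock": time; "joints": joint angles; "joint_vel": joint speeds; "joint_torque": joint torques, N m; "tcp_pos": TCP position; "orientation": TCP orientation; "contact_force": force on the tool from outside, world axes, zero at the start; "torque": the same for the moment, N m; "opening": finger opening in m.
Only numpy, scipy, OpenCV 4.12 (cv2) and the standard library are available. Lean on these libraries where they do the work, as an engineer would, in place of code of your own. Each camera call takes 0.05 s, during which the arm holds its last target. There are 200 camera calls.

## Working session

There is one attempt and no reset: what is moved stays moved. The work goes in short steps, each a Python script; the robot and the scene stay as the last script left them, time stands still between calls to the robot, and variables do not carry over. Pictures are saved under pics/ and viewed, about 8 in all and at most 12, crops included, and the job is handed in when it is done.

```bash
mkdir -p pics
python3 - <<'E'
from station import r
import cv2,json
for n in("top","side"):
    s=r.snapshot(n); cv2.imwrite(f"pics/{n}0.png",s["frame"][:,:,::-1])
    print(n,{k:(v.tolist() if hasattr(v,'tolist') else v) for k,v in s.items() if k!="frame"})
s=r.sense();print(s["clock"],s["orientation"],s["contact_force"],s["opening"])
E
```

```text
top {'fx': 456.0929602259289, 'fy': 456.0929602259289, 'cx': 320.1539536852197, 'cy': 237.30855780228634, 'R': [[0.0016923409025253926, -0.9999261955693084, -0.012030768743462235], [-0.9797994648810402, 0.00074782712063296, -0.19998112254266612], [0.19997535998491625, 0.012126177010363726, -0.9797258857609185]], 't': [0.04390471190517769, 0.5597476228471898, 1.1741480798513233]}
side {'fx': 438.64461961558465, 'fy': 438.64461961558465, 'cx': 321.2332727347537, 'cy': 241.76877436313066, 'R': [[-0.8727254095442353, -0.48783410244062014, 0.019189789780012123], [-0.29858384194841936, 0.5022369726574885, -0.8115452622147225], [0.38626163265741, -0.7139859324887261, -0.5839743481909426]], 't': [0.5057097668866243, 0.22161224935164223, 1.013438745547465]}
0.1 [-1.79897300e+02 -5.36774618e-03  1.66088418e+02] [0.35411563 0.53138825 0.49803188] 0.08765058162763985
```

View pics/top0.png

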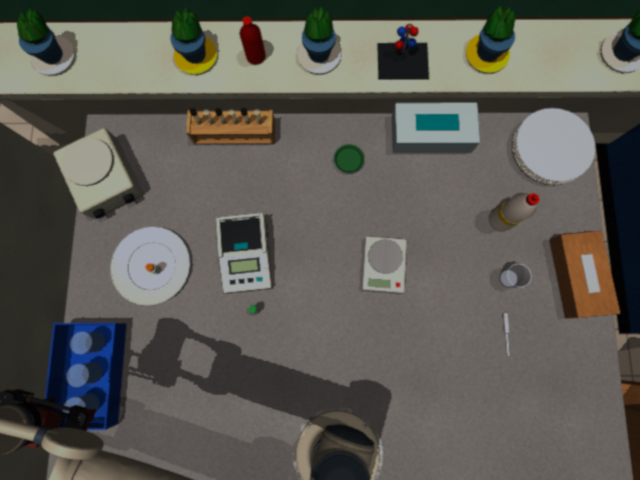

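View pics/side0.png

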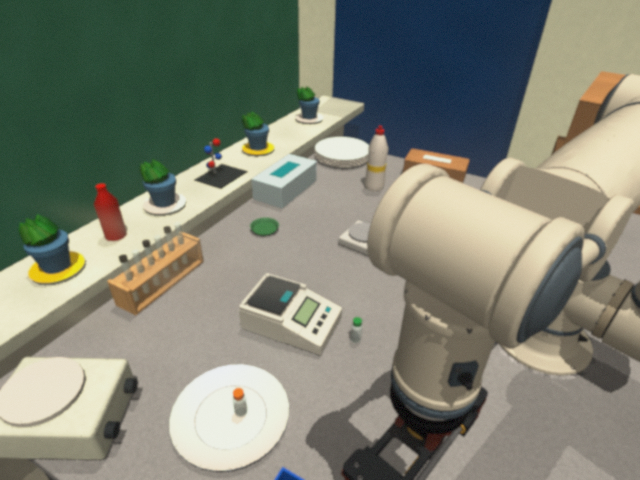

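The top view shows the colorimeter at about (244,252), with its console towards the robot and the teal mark at (241,246). The side view has the mark at about (286,297). Next I'll measure the mark and yaw.

```bash
cat > h.py <<'E'
import numpy as np,cv2
from station import r
def ray(s,uv):
    R=np.array(s["R"]);t=np.array(s["t"])
    return -R.T@t, R.T@np.array([(uv[0]-s["cx"])/s["fx"],(uv[1]-s["cy"])/s["fy"],1])
def at(s,uv,z):
    c,d=ray(s,uv);return c+d*(z-c[2])/d[2]
def blob(m,box):
    x0,y0,x1,y1=box;k=np.zeros(m.shape,np.uint8);k[y0:y1,x0:x1]=m[y0:y1,x0:x1]
    n,l,st,ce=cv2.connectedComponentsWithStats(k);i=1+st[1:,4].argmax();return (l==i).astype(np.uint8),st[i],ce[i]
E
python3 - <<'E'
from h import *
for n,box in(("top",(215,235,270,256)),("side",(270,280,305,310))):
    s=r.snapshot(n);f=s["frame"].astype(int)
    m=((f[:,:,1]-f[:,:,0]>35)&(f[:,:,2]-f[:,:,0]>35)).astype(np.uint8)
    k,st,ce=blob(m,box);print(n,st,ce,at(s,ce,.0805))
    if n=="top":
        d=(f.max(2)<60).astype(np.uint8)
        k,st,ce=blob(d,(212,212,272,256))
        P=np.array([at(s,(x,y),.080)[:2] for y,x in np.argwhere(k)],np.float32)
        print("lid",st,cv2.minAreaRect(P))
        o=((f.min(2)>110)).astype(np.uint8);k,st,ce=blob(o,(210,255,275,300))
        P=np.array([at(s,(x,y),.045)[:2] for y,x in np.argwhere(k)],np.float32)
        print("console",st,cv2.minAreaRect(P))
        # dark blob keys / vial
    b=(190,190,300,320) if n=="top" else (230,260,380,370)
    c=s["frame"][b[1]:b[3],b[0]:b[2],::-1]
    cv2.imwrite(f"pics/{n}1.png",cv2.resize(c,None,fx=4.5,fy=4.5,interpolation=cv2.INTER_CUBIC))
E
```

```text
top [234 242  14   8  93] [240.48387097 245.60215054] [0.53269026 0.2543259  0.0805    ]
lid [ 221  217   40   35 1052] ((0.5644960999488831, 0.25630244612693787), (0.08491548150777817, 0.10185825824737549), 5.979863166809082)
console [ 218  255   53   38 1172] ((0.46962448954582214, 0.24898014962673187), (0.10224910825490952, 0.13481251895427704), 6.0380377769470215)
side [280 291  12  11  83] [285.81927711 296.13253012] [0.53294242 0.25076468 0.0805    ]
```

View pics/top1.png

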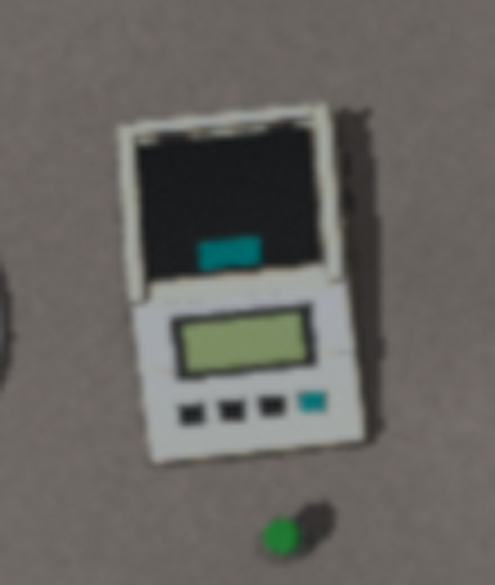

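Both views agree: the mark is at about (0.533, 0.2525) and yaw is about 6°. The crop shows the lid latched and the vial standing in front. I'll close the gripper and move in above the mark.

Run:
```python
from h import *
print(r.inverse_kinematics([.5325,.2525,.325],[180,0,-174]))
r.grab(5)
r.reach([.5325,.2525,.325],[180,0,-174])
r.servo_line([.5325,.2525,.275],speed=.08)
s=r.sense();print(s["clock"],s["tcp_pos"],s["orientation"],s["contact_force"],s["opening"])
a=r.snapshot("side");b=r.snapshot("top")
for n,q,(x0,y0,x1,y1) in(("side2",a,(200,180,360,360)),("top2",b,(170,180,330,320))):
    cv2.imwrite(f"pics/{n}.png",cv2.resize(q["frame"][y0:y1,x0:x1,::-1],None,fx=3.3,fy=3.3,interpolation=cv2.INTER_CUBIC))
```

```text
[ 22.06192945   3.49286087  80.38292946   0.          96.12420967
 -73.93807055]
4.1833 [0.53260652 0.25249406 0.27525655] [ 1.79993736e+02  1.91938700e-02 -1.74004030e+02] [ 0.47794559 -0.16569906  0.05648454] 0.0009099359537072509
```

View pics/side2.png

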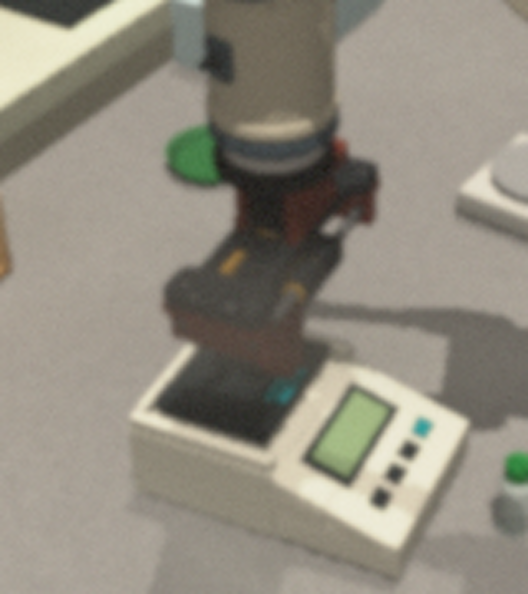

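The closed fingers stand over the mark at crop (285,390), which is partly hidden by them, and the colorimeter hasn't moved. Now I'll press with a force watch and then retract up and to the front.

Run:
```python
from h import *
s=r.sense();f0=s["contact_force"][2];p=np.array([.5325,.2525,.275])
r.servo_line([*p[:2],.267],speed=.03)
z=.267;log=[];zc=None
while z>.2515:
    z-=.001;r.servo_line([*p[:2],z],speed=.02)
    s=r.sense();f=s["contact_force"][2]-f0;log.append((round(z,4),round(s["tcp_pos"][2],4),round(f,2)))
    if f>9:break
print(log,s["clock"])
q=p+np.array([-.11,-.012,0]);q[2]=.40
r.servo_line(q,speed=.3)
a=r.snapshot("side");s=r.sense();print(s["clock"],s["contact_force"],f0)
cv2.imwrite("pics/side3.png",cv2.resize(a["frame"][180:380,180:400,::-1],None,fx=2.7,fy=2.7,interpolation=cv2.INTER_CUBIC))
```

```text
[(0.266, np.float64(0.266), np.float64(-0.33)), (0.265, np.float64(0.2649), np.float64(-0.09)), (0.264, np.float64(0.2639), np.float64(-1.01)), (0.263, np.float64(0.2632), np.float64(0.61)), (0.262, np.float64(0.2624), np.float64(2.52)), (0.261, np.float64(0.2611), np.float64(3.81)), (0.26, np.float64(0.2599), np.float64(3.91)), (0.259, np.float64(0.2588), np.float64(3.37)), (0.258, np.float64(0.2579), np.float64(3.48)), (0.257, np.float64(0.2569), np.float64(3.72)), (0.256, np.float64(0.2567), np.float64(5.49)), (0.255, np.float64(0.2564), np.float64(9.05))] 7.7
8.5083 [ 0.90618482 -0.01494489  0.56276492] 0.6814227302218239
```

View pics/side3.png

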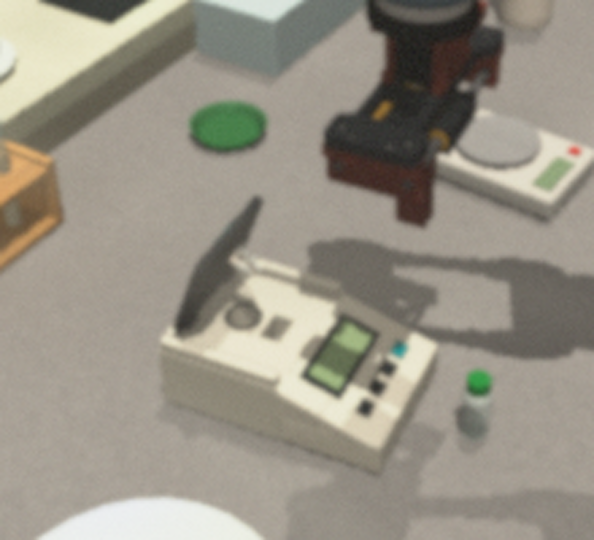

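The lid, at crop (220,265), is up near vertical and the hand is clear. I'll watch for 2 s and check that the colorimeter hasn't shifted.

Run:
```python
from h import *
r.wait(1.2);a=r.snapshot("side");r.wait(1.3);b=r.snapshot("side");s=r.sense()
d=np.abs(a["frame"][180:400,180:340].astype(int)-b["frame"][180:400,180:340]).max(2)
print(s["clock"],s["contact_force"],(d>40).sum())
o=cv2.imread("pics/side0.png")
v=np.hstack([o[240:370,220:380],b["frame"][240:370,220:380,::-1]])
cv2.imwrite("pics/side4.png",cv2.resize(v,None,fx=2.5,fy=2.5,interpolation=cv2.INTER_CUBIC))
```

```text
11.1083 [ 0.44449636 -0.28484532 -0.32291613] 0
```

View pics/side4.png

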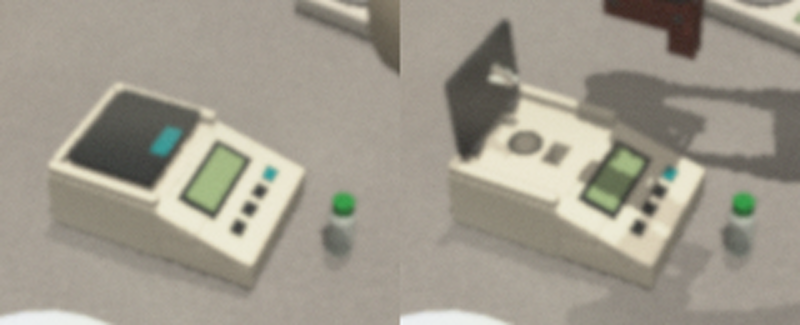

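The before and after pictures show the lid upright. The colorimeter's corners, at (250,285) and (650,285), match once the 400-pixel offset is taken off, and the vial hasn't moved.

```bash
python3 -c "
from station import r
r.hand_in();print(r.sense()['clock'])"
```

```text
the job is handed in; nothing more can be done
the job is handed in; nothing more can be done
```

The colorimeter's cell compartment is open and the job is handed in. I pressed the teal mark once with closed fingertips, then drew the hand away up and to the front, and the lid sprang upright.

- **Press:** the lid gave at about 4 N over roughly 6.5 mm of travel. The force then rose to 9 N at the stop, well under the limits.
- **Lid stays open:** I watched for about 2.6 s after drawing the hand away. Two side pictures taken 1.3 s apart showed no change around the lid. I judged "wide open" by eye and did not measure the angle.
- **Nothing else moved:** the before and after side views show the colorimeter and the green-capped vial where they were. I did not check the other bench items individually.
- **Hand clear:** the force readings stayed within sensor noise. The clock read 11.1 s at the last check, just before hand-in, against the 32 s limit.

No check failed. The two views put the mark about 3.5 mm apart in y, so I pressed at the mean.

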